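# Lay the bent transfer tube across turret and stand

## Robot

A 6-joint arm with a two-finger parallel gripper is mounted at the origin on the work surface. World frame = base frame: x ahead of the robot, y to its left, z up, the work surface at z = 0. Lengths are in mm, angles in rad, forces in N, time in s.
With the tool pointing down it reaches from about 300 to 875 mm from the base axis. Payload 6.4 kg.
Tool frame: the origin (TCP) lies where the fingers leave the gripper's body, on its centre line; the fingertips stand 64 mm ahead of it and the grasp point (between the pads) lies 45 mm ahead of it (env.tip_reach is the distance from the TCP to the fingertips, in mm); z points along the fingers, y is the direction in which the jaws open and shut (so a half turn about z gives the same grasp; the last joint's range is limited). The gripper opens to 88 mm and grips with 3 to 60 N. Pads are 18 mm wide; open, the fingers measure 123 mm over their backs; the gripper's body (75 mm by 187 mm) begins 45 mm behind the grasp point.
Start: joints at [-1.523, 0.181, 1.607, -0, 1.354, -0.206], TCP at [144.389, -556.591, 302.714] pointing down, gripper open.
Joint ranges: [-2.99, 2.99], [-0.89, 2.07], [0.3, 2.58], [-1.14, 4.28], [0, 2.63], [-3.12, 3.12]. Speed limits (rad/s): [2.57, 2.57, 3.01, 3.14, 3.14, 3.14].

## Interface

Orientations are given as a rotation vector (axis times angle).
In Python, from plant import env gives the robot as it stands.
- The arm moves only by the tool step_arm, never from a script. Its argument "series" is a list of rows, each a list of 3 entries, a list of its own where there are three numbers: the turn, a rotation vector about the tool's x, y, z in rad, then the shift along the tool's x, y, z in mm, then the finger opening in mm, from 0 to 88.1. In form: [[[wx, wy, wz], [dx, dy, dz], grip], ...]. A call has 1 to 10 rows; each row is the pose to reach, as a shift and turn from the pose measured when the call began, along the tool's axes at that moment; what a row does not reach only later rows make up. A row lasts 1/8 s, in which the tool goes at most 62.5 mm and 10.7 degrees, less where a joint would pass 70% of its speed; a pose out of reach is approached as far as the arm can. A call with a gripper value outside its range is refused whole. The fingers move at their own pace and stop on an object; "squeeze" is the grip in N (left out, the last holds). Time passes only in rows, so rows that repeat a pose let the fingers close. It gives the time, the measured TCP pose, the force and the opening at its end, in the units of the state.
- env.sense(): the state, without advancing time (a new reading comes with each control period).
- env.read_camera(name): name is "scene" or "top"; returns a dict with "pixels" (384x512x3 uint8, red, green, blue), "depth" (384x512 float32, mm along the optical axis (not along the pixel's ray), 0 where there is no reading), "intrinsics" (3x3 intrinsics, pixels), "k1" (the pictures are not rectified: a ray, as slopes to the right and down, at radius r is drawn at 1 + k1 r^2 times it, then the intrinsics apply), "rvec" (rotation vector, rad) and "tvec" (3), from world to camera coordinates, as OpenCV has them. Camera axes: x right, y down, z forward; pixel columns grow to the right and rows downward; lengths in mm; the calibration is good to about 2 mm. A picture is of the moment at which its call begins.
- env.sign_off(): hands the job in, once; it reports no verdict.
The state is a dict: "t": time; "q": joint angles; "joint_vel": joint speeds; "effort": joint torques, N m; "position": TCP position; "tool_rot": TCP orientation; "wrist_force": force on the tool from outside, world axes, zero at the start; "moment": the same for the moment, N m; "finger_gap": finger opening in mm.
Only numpy, scipy, OpenCV 4.12 (cv2) and the standard library are available. Lean on these libraries where they do the work, as an engineer would, in place of code of your own. Each camera call takes 0.05 s, during which the arm holds its last target.

## Task

Turn the turret by its orange knob until its empty notch is in line for the tube, parallel to the notch in the fixed post and facing towards the post's side. Then lift the bent amber glass tube off the white mat and gently lay it level across the transfer stand, its blue band resting down in the turret's empty notch and its black band in the post's notch, and let go. Leave the jar, the two bottles and the beaker where they stand.

Things in the scene. Friction and masses are not known exactly. Their poses are not given: they have to be found in the camera images.
- fixture: Black transfer stand fixed to the bench, 270 x 145 mm. Origin under its middle. Its x runs from the turret to the fixed notch post. Turret axis at x -80, y -30 mm; post at x 115, y 30, 98 mm tall. A seated tube has its centre at x 45, y 0, 85 mm above the bench, its x along this x. Elsewhere between turret and post the stand is 12 mm high.
- turret (a joint): Angle of the turret (rad), growing counter-clockwise from above; 0: empty notch points along the stand's +x, as the tube needs it. Starts at 0.4 to 1.5; stops at -0.4 and 1.9; friction 0.06 N m, stays where left. Four notch posts at 90 degrees, 98 mm above the bench; three hold green glass stubs with black stoppers, reaching 88 mm from the axis.
- knob (a point): Centre of the round orange knob on the turret's axis, 133 mm above the bench: 36 mm in diameter, 36 mm tall (115 to 151 mm above the bench). Turned with the turret.
- turret_notch (a point): Where the tube's axis rests in the turret's empty notch, 55 mm from the turret axis, 85 mm above the bench; its x axis points radially outward, along the notch. The V is 18 mm thick along x, each flank 60 degrees steep, mouth 30 mm wide and 12 mm above this point, apex 14 mm below it.
- stand_notch (a point): Where the tube's axis rests in the fixed post's notch, 85 mm above the bench; same V, its x axis (along the notch) is the stand's x axis.
- tube: Bent amber glass tube, flat Z shape, 14 mm thick, 190 mm long, about 60 g, lying flat on the mat at any yaw, right side up. Origin at its centre on the tube axis, z up. Axis runs (-88,-30), (-20,-30), (20,30), (88,30) mm: two arms along x joined by a slanting middle piece through the origin, the balance point and the place to grip, across the slant.
- blue_band (a point): Middle of the 18 mm wide blue band on one arm, at (-70,-30,0) mm in the tube's frame, on the tube axis.
- black_band (a point): Middle of the 18 mm wide black band on the other arm, at (70,30,0) mm in the tube's frame, on the tube axis.
- mat: White drying mat, 240 x 240 x 3 mm, fixed to the bench. Origin under its middle.
- jar: Small loose amber jar with black lid, 40 mm across, 52 mm tall, standing in the bend of the tube, 45 mm or more clear of the middle piece's axis. Origin under its middle. Leave alone.
- bottle: Loose clear bottle with blue cap, 54 mm across, 165 mm tall, between mat and stand. Origin under its middle. Leave alone.
- flask: Loose amber bottle with white cap, 56 mm across, 130 mm tall, close beside the transfer stand, near its post. Origin under its middle. Leave alone.
- beaker: Loose clear beaker, 76 mm across, 90 mm tall, beyond the mat. Origin under its middle. Leave alone.
Things that resemble listed ones, but are neither listed nor needed, are in the scene too. Of the things that look like the tube, the largest one is meant.

How it is judged (in metres and radians):
On the way:
1. the turret is turned until its empty notch is in line (within 0.10 rad) (value of joint turret between -0.1 and 0.1 rad), for 0.2 s.
At the end, for the whole second after the job is handed in: The turret is in line within 0.10 rad; the middle of the blue band is within 10 mm along and 5 mm across and in height of the seat in the turret's empty notch, the black band likewise in the fixed post's notch; the tube is level within 0.08 rad, at rest and released (all of step 1 and x of blue_band in the frame of turret_notch between -0.01 and 0.01 m and y of blue_band in the frame of turret_notch between -0.005 and 0.005 m and z of blue_band in the frame of turret_notch between -0.005 and 0.005 m and x of black_band in the frame of stand_notch between -0.01 and 0.01 m and y of black_band in the frame of stand_notch between -0.005 and 0.005 m and z of black_band in the frame of stand_notch between -0.005 and 0.005 m and angle between tube's own z axis and vertical below 0.08 rad and linear speed of tube below 0.01 m/s and angular speed of tube below 0.1 rad/s); the robot touches nothing.
It fails at once if the jar is pushed more than 25 mm away or tipped over (distance of jar from where it was at the start of the episode above 0.025 m or angle between jar's own z axis and vertical above 0.35 rad).
It fails at once if the clear bottle is pushed more than 25 mm away or tipped over (distance of bottle from where it was at the start of the episode above 0.025 m or angle between bottle's own z axis and vertical above 0.35 rad).
It fails at once if the amber bottle is pushed more than 25 mm away or tipped over (distance of flask from where it was at the start of the episode above 0.025 m or angle between flask's own z axis and vertical above 0.35 rad).
It fails at once if the beaker is pushed more than 25 mm away or tipped over (distance of beaker from where it was at the start of the episode above 0.025 m or angle between beaker's own z axis and vertical above 0.35 rad).
It fails at once if the glass tube is knocked or pressed against the transfer stand with more than 30 N (contact force between tube and fixture above 30 N).
It also fails if it takes over 58 s, if anything falls off the work surface, if the arm or the gripper's body presses on something with over 40 N, if the wrist force passes 120 N, or if a joint passes its speed limit or range.

## Working session

There is one attempt and no reset: what is moved stays moved. The work goes in short steps, Python scripts to look and compute and a tool call to move; the robot and the scene stay as the last step left them, time stands still between calls to the robot, and variables do not carry over. Pictures are saved under pics/ and viewed, and the job is handed in when it is done.

Besides the shell and the picture viewer there is one more tool, called after "Call:" as name(argument=value, ...) on one line, values as JSON. step_arm: Moves the arm, as the interface text tells. Its arguments: {"type":"object","properties":{"series":{"type":"array"},"squeeze":{"type":"number"}},"required":["series"]}

```bash
ls; mkdir -p pics; python3 - <<'E'
from plant import env
import cv2,numpy as np,pickle
print(env.sense())
for n in("scene","top"):
    c=env.read_camera(n); pickle.dump(c,open(n+"0.pkl","wb"))
    cv2.imwrite(f"pics/{n}0.png",c["pixels"][:,:,::-1]); print(n,c["intrinsics"],c["k1"],c["rvec"],c["tvec"],(c["depth"]>0).mean())
E
```

```text
pics
{'t': 0.0, 'q': array([-1.52327758e+00,  1.81518986e-01,  1.60799630e+00, -4.24258784e-05,
        1.35381500e+00, -2.06325117e-01]), 'joint_vel': array([ 1.24140150e-03, -1.25562178e-03,  3.86385960e-04,  1.32000026e-03,
       -7.06758120e-05, -1.15457845e-03]), 'effort': array([-2.75665127e-05, -4.33871412e+01, -3.41847539e+01,  7.01252581e-02,
        3.85109964e-02, -9.68556060e-05]), 'position': array([ 144.36967804, -556.13653119,  301.82811203]), 'tool_rot': array([-3.11459906e+00, -3.97461920e-01, -1.51554545e-04]), 'wrist_force': array([ 0.47731307,  0.07955645, -0.54327204]), 'moment': array([0.00143399, 0.00618572, 0.00579554]), 'finger_gap': 88.17351196043022}
scene [[391.42051649   0.         253.73132729]
 [  0.         391.42051649 192.00841983]
 [  0.           0.           1.        ]] -0.10883207433398694 [ 0.93687801  2.49389334 -1.08116524] [ 334.22736382 -213.10016599 1419.90744785] 0.9962412516276041
top [[424.2121938    0.         258.41792726]
 [  0.         424.2121938  187.57227998]
 [  0.           0.           1.        ]] 0.04798919896669712 [ 2.21390373 -2.16348521  0.1250224 ] [  53.48752002  507.78066485 1267.56280548] 0.9957784016927084
```

View pics/scene0.png

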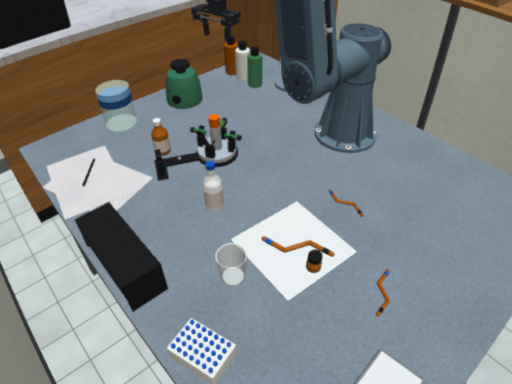

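View pics/top0.png

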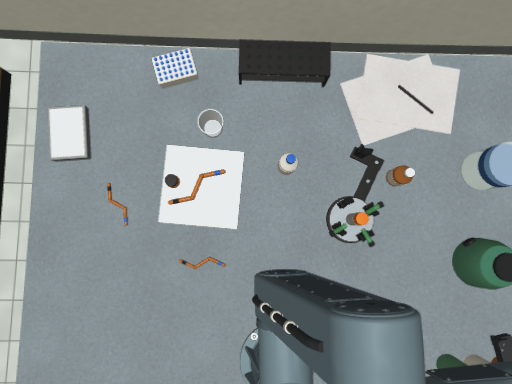

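The top view shows the tube on the mat, with the blue end at about (222,172) and the black end at about (172,202). The turret is at about (352,220) and the post at about (360,152). Next I'll look at enlarged crops.

```bash
cat > h.py <<'E'
import cv2,numpy as np,pickle
def dist(c): return np.array([c["k1"],0,0,0,0.])
def proj(c,P): 
    return cv2.projectPoints(np.asarray(P,float).reshape(-1,1,3),np.array(c["rvec"]),np.array(c["tvec"]),c["intrinsics"],dist(c))[0].reshape(-1,2)
def ray(c,uv):
    R=cv2.Rodrigues(np.array(c["rvec"]))[0]; o=-R.T@np.array(c["tvec"])
    s=cv2.undistortPoints(np.asarray(uv,float).reshape(-1,1,2),c["intrinsics"],dist(c)).reshape(-1,2)
    return o,np.c_[s,np.ones(len(s))]@R
def atz(c,uv,z):
    o,d=ray(c,uv); return o+d*((z-o[2])/d[:,2])[:,None]
def tri(c1,u1,c2,u2):
    o1,d1=ray(c1,u1);o2,d2=ray(c2,u2);out=[]
    for a,b in zip(d1,d2):
        k=np.linalg.lstsq(np.c_[a,-b],o2-o1,rcond=None)[0]
        p,q=o1+a*k[0],o2+b*k[1]; out.append(np.r_[(p+q)/2,np.linalg.norm(p-q)])
    return np.array(out)
def depthpt(c,uv):
    o,d=ray(c,uv); z=np.array([c["depth"][int(round(v)),int(round(u))] for u,v in uv]); return o+d*z[:,None]
def crop(c,x0,y0,x1,y1,k,f):
    im=c["pixels"][y0:y1,x0:x1,::-1]; im=cv2.resize(im,None,fx=k,fy=k,interpolation=cv2.INTER_CUBIC)
    for x in range(-(-x0//10)*10,x1,10):
        cv2.line(im,(int((x-x0+.5)*k),0),(int((x-x0+.5)*k),6),(0,0,255),1); cv2.putText(im,str(x),(int((x-x0)*k),16),0,.35,(0,0,255),1)
    for y in range(-(-y0//10)*10,y1,10):
        cv2.line(im,(0,int((y-y0+.5)*k)),(6,int((y-y0+.5)*k)),(0,0,255),1); cv2.putText(im,str(y),(8,int((y-y0+.5)*k)+4),0,.35,(0,0,255),1)
    cv2.imwrite("pics/"+f,im)
def load(n): return pickle.load(open(n+".pkl","rb"))
E
python3 - <<'E'
from h import *
t=load("top0");s=load("scene0")
crop(t,315,135,395,255,5,"t_st.png");crop(t,155,140,305,235,5,"t_tube.png")
crop(s,145,105,255,215,5,"s_st.png");crop(s,225,200,360,295,5,"s_tube.png")
E
```

```text
(no output)
```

View pics/t_st.png

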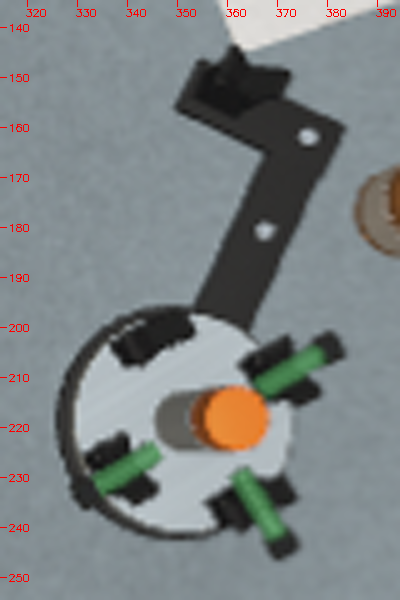

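View pics/t_tube.png

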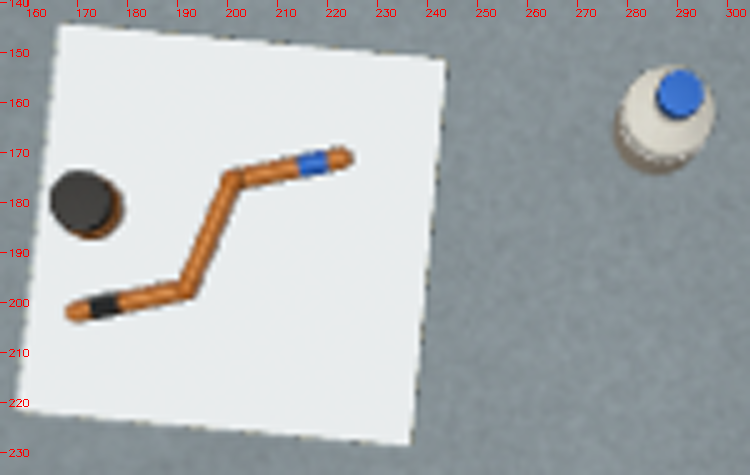

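View pics/s_st.png

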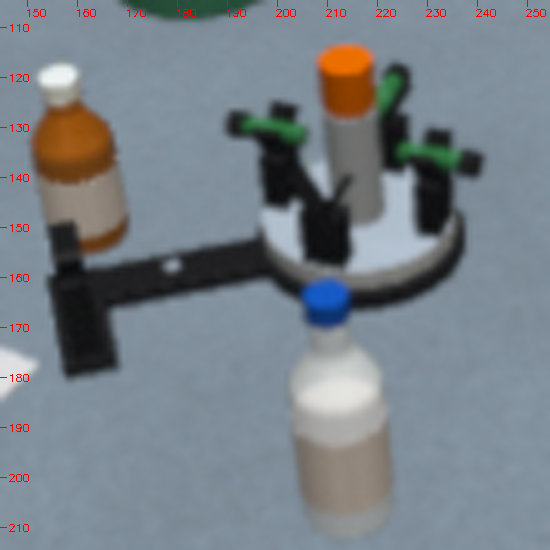

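View pics/s_tube.png

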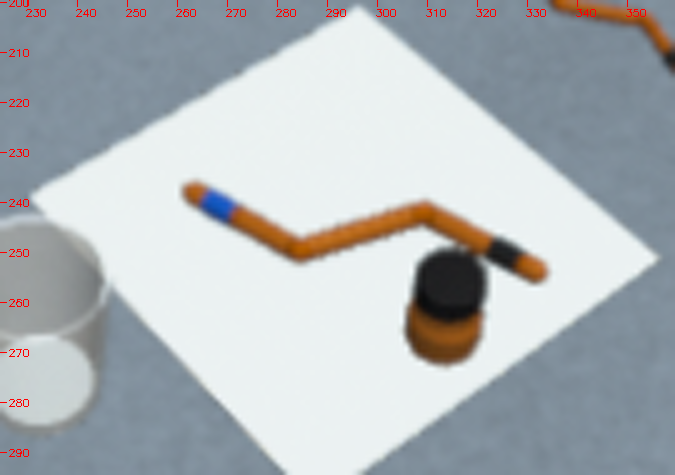

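```bash
python3 - <<'E'
from h import *
np.set_printoptions(precision=1,suppress=True)
t=load("top0");s=load("scene0")
T=[(217.1,172.1),(175.3,200.5),(200.9,175.7),(192.1,197.7),(361.7,218.0)]
S=[(268.1,240.7),(325.3,249.9),(284.3,249.3),(309.9,241.9),(213.7,116.5)]
print(tri(t,T,s,S)); print(depthpt(t,T)); print(depthpt(s,S))
print(atz(t,T[:4],10))
for c,n in((t,"t"),(s,"s")):
    H,W=c["depth"].shape; uv=np.stack(np.meshgrid(np.arange(W),np.arange(H)),-1).reshape(-1,2)
    o,d=ray(c,uv); P=o+d*c["depth"].reshape(-1,1)
    np.save("P"+n,P.reshape(H,W,3))
K=tri(t,T[4:],s,S[4:])[0]
for n in"ts":
    P=np.load("P"+n+".npy").reshape(-1,3)
    m=(P[:,2]>60)&(P[:,2]<112)&(np.hypot(P[:,0]-K[0],P[:,1]-K[1])<260)
    Q=P[m]; im=np.full((600,600,3),255,np.uint8)
    for p in Q:
        x=int(300-(p[1]-K[1])*1.5+0); y=int(300-(p[0]-K[0])*1.5)
        if 0<=x<600 and 0<=y<600: cv2.circle(im,(x,y),2,(0,0,int(min(255,(p[2]-60)*5))),-1)
    cv2.imwrite("pics/map_"+n+".png",im); print(len(Q))
crop(t,340,135,385,170,14,"t_post.png");crop(s,145,140,195,185,12,"s_post.png")
E
```

```text
[[ 553.5  191.1    9.5    4.3]
 [ 463.2  314.7   10.8    4.1]
 [ 541.1  240.4    8.8    3.8]
 [ 472.1  266.     7.     1.1]
 [ 419.5 -216.4  148.3    2.4]]
[[ 551.   192.    18.1]
 [ 461.5  315.    18. ]
 [ 538.8  240.8   17.5]
 [ 470.9  264.5   21.6]
 [ 418.6 -214.8  151.2]]
[[ 559.1  193.9   16.7]
 [ 467.8  315.3   15.6]
 [ 546.5  242.8   15.9]
 [ 479.9  271.2   18. ]
 [ 423.2 -213.1  151.6]]
[[552.  192.6  10. ]
 [461.9 316.4  10. ]
 [539.6 241.7  10. ]
 [471.6 266.   10. ]]
1110
944
```

View pics/map_t.png

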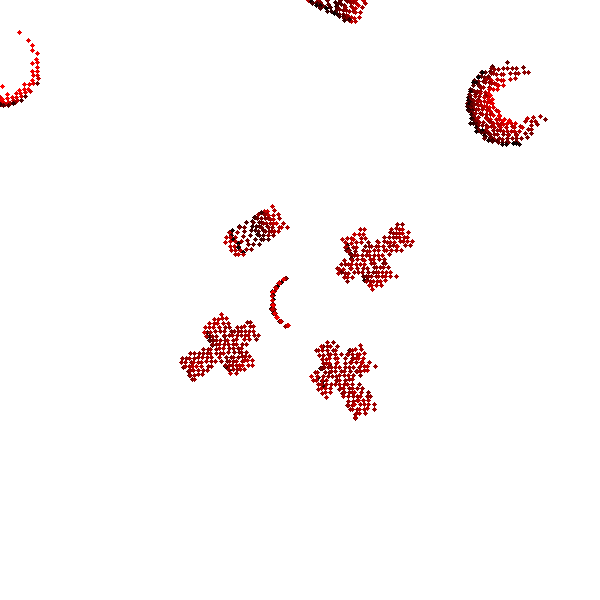

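View pics/t_post.png

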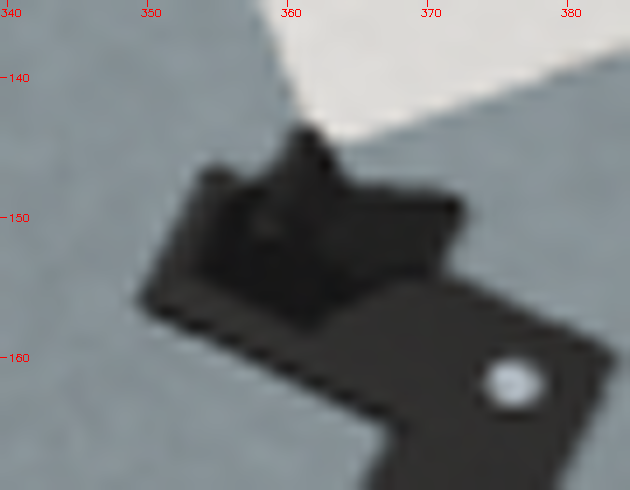

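View pics/s_post.png

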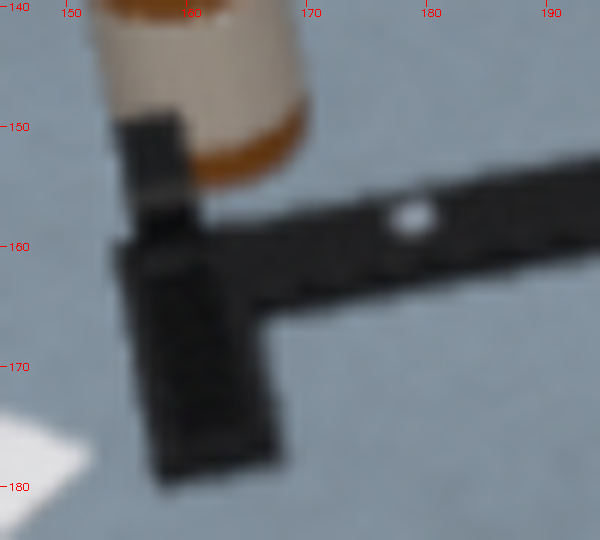

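```bash
python3 - <<'E'
from h import *
np.set_printoptions(precision=0,suppress=True,linewidth=220)
t=load("top0");s=load("scene0")
P=np.load("Pt.npy"); print("top z cols 350-374"); 
for r in range(142,164): print(r,P[r,350:375,2])
P=np.load("Ps.npy"); print("scene z cols 150-172"); 
for r in range(147,182): print(r,P[r,150:172,2])
np.set_printoptions(precision=1,suppress=True)
E_=lambda x,y:(315+x/5-.5,135+y/5-.5)
A=atz(t,[E_(345,125),E_(245,335),E_(268,152),E_(195,310),(349.4,155.9),(367.7,164.9)],12)
for i in(0,2,4):
    d=A[i]-A[i+1]; print(A[i],A[i+1],np.degrees(np.arctan2(d[1],d[0])))
# screws
Q=atz(t,[E_(308,136),E_(264,231)],12); q2=atz(s,[(178.8,157.6),],12); print(Q,q2)
E
```

```text
top z cols 350-374
142 [ 1. -5. -0. -5.  0.  2.  4. -4. -3. -0.  2.  4.  1.  1. -5.  0. -2.  3.  1.  3.  5.  0.  2. -6. -2.]
143 [-4.  3.  1.  3.  0.  5. -3.  5. -1.  2. -5.  3.  4.  4.  4. -1. -1.  2. -3.  5. -4. -4.  1.  1. -3.]
144 [  4.  -2.   1.   0.  -3.   0.   2.  -1.  -1.   1.  -5.  94. 100.   1.   0.   2.   1.  -3.  -2.   1.  -3.   1.   0.  -2.   1.]
145 [-2.  3.  2.  0. -2. -5. -0. -0. -1.  0. 97. 90. 96.  2.  0.  1. -1.  4.  2. -1. -0.  2. -2. -0.  2.]
146 [-3. -2. -3.  1. 10. -0. -3. -0. -3.  1. 94. 97. 96. 85. -5.  3. -0. -1. -3.  6.  2.  4. -0.  2.  0.]
147 [  3.   1.  -4.  -6.  11.  13.  14.   0.  50.  92. 100.  97.  92.  84.  79.   2.  -1.   2.  -2.   1.  -2.   1.   0.  -4.  -4.]
148 [ 3. -1.  0.  0. 12. 13. 10. 41. 57. 95. 97. 92. 84. 80. 72. 77. 82. 81. 86. 93. -2.  0.  4.  2.  0.]
149 [ 7.  1.  2. 10. 10. 13. 31. 50. 66. 95. 99. 91. 82. 78. 67. 75. 74. 79. 88. 97. 97. 94. 99.  1. -2.]
150 [ -1.   1.   0.  13.  11.  19.  36.  55.  69.  87.  87.  86.  81.  75.  71.  80.  78.  85.  88.  92.  95. 100.  93.   6.  -2.]
151 [  -2.   -3.   12.   14.   13.   26.   50.   64.
[... 4346 characters left out ...]
2. 10. 13. 10.  9.  6.  8. 10. 10.  6.  7.  1. -2. -2.]
178 [ 1.  1. -3. -1. -4.  0.  0. 10. 10. 13.  9. 10. 10.  7.  6.  5.  6.  6.  2. -1. -2. -3.]
179 [-3. -1.  2. -0. -2. -1. -4. -5.  6.  9.  4.  4.  5.  2.  2.  4.  4.  1. -1. -5.  1.  1.]
180 [-2.  0. -2. -2.  1. -2. -3. -3.  5.  4.  1.  1.  1. -2.  2. -2. -1. -3. -2. -1. -1. -3.]
181 [ 0. -4. -3. -2. -1. -1. -2. -3. -1. -2. -0. -1.  0. -1.  1. -2. -1. -0. -0. -1. -1. -1.]
[ 603.7 -319.8   12. ] [ 472.2 -258.    12. ] -25.17062114602336
[ 585.7 -272.2   12. ] [ 486.8 -227.3   12. ] -24.414696193192476
[ 612.4 -214.3   12. ] [ 585.7 -271.    12. ] 64.79593516627531
[[ 596.3 -296.9   12. ]
 [ 536.6 -269.7   12. ]] [[ 539.3 -272.5   12. ]]
```

```bash
python3 - <<'E'
from h import *
from scipy.optimize import least_squares
np.set_printoptions(precision=2,suppress=True,linewidth=200)
t=load("top0");s=load("scene0")
yaw=np.radians(-24.9);R=np.array([[np.cos(yaw),-np.sin(yaw)],[np.sin(yaw),np.cos(yaw)]])
for n in"ts":
    P=np.load("P"+n+".npy").reshape(-1,3)
    # knob sides/top
    m=(np.hypot(P[:,0]-419,P[:,1]+215)<35)
    k=P[m&(P[:,2]>146)]; print(n,"knob top mean",k.mean(0),k.min(0),k.max(0),len(k))
    k=P[m&(P[:,2]>118)&(P[:,2]<146)&(np.hypot(P[:,0]-419,P[:,1]+215)<26)]
    f=least_squares(lambda p:np.hypot(k[:,0]-p[0],k[:,1]-p[1])-18,[419,-215],loss='soft_l1'); print(" cyl",f.x,len(k),np.abs(f.fun).mean())
    m=(np.hypot(P[:,0]-621,P[:,1]+243)<45)&(P[:,2]>20)
    q=P[m].copy(); q[:,:2]=(q[:,:2]-[621,-243.5])@R
    q=q[np.abs(q[:,0])<22]
    print(" post x pct",np.percentile(q[:,0],[1,5,50,95,99]),"y",np.percentile(q[:,1],[1,5,50,95,99]))
    hi=q[q[:,2]>93]; print(" prongs",hi[hi[:,1]>0].mean(0),hi[hi[:,1]<0].mean(0),len(hi))
# mat-tube fit: project model axis
# top: tube points
for n in "ts":
    P=np.load("P"+n+".npy"); px=(t if n=="t" else s)["pixels"].astype(int)
    m=(np.hypot(P[...,0]-507,P[...,1]-254)<105)&(P[...,2]<40)&((px[...,0]-px[...,2])>40)
    q=P[m]; q=q[(q[:,2]>4)]
    print(n,"tube px",len(q),q.mean(0))
    A=np.array([(-88,-30),(-20,-30),(20,30),(88,30)],float)
    def seg(X,p):
        c,si=np.cos(p[2]),np.sin(p[2]); L=A@np.array([[c,si],[-si,c]])+p[:2]
        D=[]
        for a,b in zip(L[:-1],L[1:]):
            u=np.clip(((X-a)@(b-a))/((b-a)@(b-a)),0,1); D.append(np.linalg.norm(X-a-u[:,None]*(b-a),axis=1))
        return np.min(D,0)
    f=least_squares(lambda p:seg(q[:,:2],p),[507,254,np.arctan2(315-192,463-553)-np.arctan2(60,140)],loss='soft_l1'); print(f.x,np.degrees(f.x[2]),np.abs(f.fun).mean())
E
```

```text
t knob top mean [ 418.23 -214.25  151.32] [ 402.14 -231.93  146.14] [ 435.   -199.13  156.98] 132
 cyl [ 418.43 -215.87] 34 0.46397067165752004
 post x pct [-12.15 -11.48  -7.46   5.1    6.12] y [-16.46 -13.22   1.47  17.75  20.32]
 prongs [-2.46 18.13 96.65] [ -2.47 -12.99  96.44] 29
s knob top mean [ 424.58 -214.63  149.83] [ 408.05 -233.78  146.25] [ 440.54 -197.7   153.9 ] 61
 cyl [ 422.54 -217.53] 83 1.159234013637403
 post x pct [-7.09 -6.35  1.79 10.35 10.96] y [-14.24 -11.01  16.65  21.96  23.38]
 prongs [ 2.61 20.79 94.7 ] [  3.85 -11.3   94.94] 17
t tube px 268 [505.31 259.58  16.27]
[506.57 253.61   1.78] 102.01164196911273 6.612319816254923
s tube px 401 [517.19 278.82  17.16]
[529.55 247.82   1.31] 74.81984284039011 17.954587411416206
```

```bash
python3 - <<'E'
from h import *
from scipy.optimize import least_squares
np.set_printoptions(precision=1,suppress=True,linewidth=200)
t=load("top0");s=load("scene0")
A=np.array([(-88,-30),(-20,-30),(20,30),(88,30)],float)
def seg(X,p):
    c,si=np.cos(p[2]),np.sin(p[2]); L=A@np.array([[c,si],[-si,c]])+p[:2]
    D=[]
    for a,b in zip(L[:-1],L[1:]):
        u=np.clip(((X-a)@(b-a))/((b-a)@(b-a)),0,1); D.append(np.linalg.norm(X-a-u[:,None]*(b-a),axis=1))
    return np.min(D,0)
for n,c in (("t",t),("s",s)):
    px=c["pixels"].astype(int); H,W=px.shape[:2]
    m=((px[...,0]-px[...,2])>60); 
    uv=np.argwhere(m)[:,::-1]; X=atz(c,uv,10 if n=="t" else 10)[:,:2]
    k=(seg(X,[507,254,1.78])<22); X=X[k]
    f=least_squares(lambda p:seg(X,p),[507,254,1.78],loss='soft_l1'); print(n,len(X),f.x,np.degrees(f.x[2]),np.abs(f.fun).mean())
P=np.load("Pt.npy")
for nm,(u,v) in dict(jar=(171,181),bottle=(290,158),bottlebody=(287,165),flask=(409,173),beaker=(208,122),green=(480,262),greencap=(502,266),jarblue=(497,165),rack=(285,55),b1=(450,362)).items(): print(nm,P[v-2:v+3,u-2:u+3].reshape(-1,3).mean(0))
E
```

```text
t 226 [506.4 254.8   1.8] 102.745487842077 2.983120539351594
s 253 [509.6 253.3   1.8] 102.80893241879839 3.235466117681862
jar [516.6 323.6  54.8]
bottle [576.6 -15.4 164.5]
bottlebody [556.6  -7.  168.5]
flask [ 548.1 -353.3  129.1]
beaker [707.9 225.5   6.9]
green [ 306.5 -546.4  125.2]
greencap [ 300.9 -580.   168.4]
jarblue [ 572.2 -582.1  156.8]
rack [889.2  -1.8 103. ]
b1 [  24.1 -481.6   71.9]
```

```bash
cat > g.py <<'E'
from h import *
from plant import env
from scipy.spatial.transform import Rotation as Ro
def go(x,y,z,psi):
    s=env.sense(); R=Ro.from_rotvec(s["tool_rot"]); p=np.array(s["position"])
    T=Ro.from_euler("z",psi,degrees=True)*Ro.from_euler("x",180,degrees=True)
    cur=np.degrees(np.arctan2(R.as_matrix()[1,0],R.as_matrix()[0,0]))
    print("t",round(s["t"],2),"pos",p.round(1),"psi",cur.round(2),"tilt z",R.as_matrix()[:,2].round(4),"gap",round(s["finger_gap"],1),"F",np.round(s["wrist_force"],1),"M",np.round(s["moment"],2),"q",np.round(s["q"],2))
    print("turn",(R.inv()*T).as_rotvec().round(4),"shift",R.inv().apply(np.array([x,y,z])-p).round(1))
E
python3 -c "
from g import *
go(420.5,-216.5,260,60)"
```

```text
t 0.1 pos [ 144.4 -556.2  301.9] psi 14.54 tilt z [-1.0e-04  1.5e-03 -1.0e+00] gap 88.3 F [-0.2  0.2  0.5] M [-0.    0.04 -0.03] q [-1.52  0.18  1.61 -0.    1.35 -0.21]
turn [-0.0013 -0.0009 -0.7934] shift [ 352.6 -259.4   42.4]
```

Call:
step_arm(series=[[[0,0,-0.1],[44,-32,3],88],[[0,0,-0.2],[88,-65,6],88],[[0,0,-0.3],[132,-97,9],88],[[0,0,-0.4],[176,-130,15],88],[[0,0,-0.5],[220,-162,20],88],[[0,0,-0.6],[264,-195,25],88],[[0,0,-0.7],[308,-227,35],88],[[0,0,-0.793],[352.6,-259.4,42],88],[[0,0,-0.793],[352.6,-259.4,42],88],[[0,0,-0.793],[352.6,-259.4,42],88]])

```text
t: 1.35
position: [420.3, -216.6, 260.3]
tool_rot: [-2.719, -1.57, -0.0]
wrist_force: [0.4, 0.1, -0.0]
finger_gap: 87.8
```

```bash
python3 - <<'E'
from g import *
for n in("scene","top"):
    c=env.read_camera(n); pickle.dump(c,open(n+"1.pkl","wb"))
    p=env.sense()["position"]; R=Ro.from_rotvec(env.sense()["tool_rot"])
    tips=[np.array(p)+R.apply([0,sg*52,64]) for sg in(-1,1)]
    print(proj(c,tips),tips)
go(420.5,-216.5,178,60)
crop(load("scene1"),160,60,270,170,5,"s1.png");crop(load("top1"),310,150,430,260,5,"t1.png")
E
```

```text
[[229.1420357  101.46643556]
 [195.90019871 105.24974387]] [array([ 375.08032019, -191.07656524,  196.46838379]), array([ 465.06317292, -243.22131929,  196.36427551])]
[[357.48264084 234.263555  ]
 [377.32507428 200.30197854]] [array([ 375.00318252, -191.40837342,  196.56619801]), array([ 464.94006475, -243.63242402,  196.49034338])]
t 1.45 pos [ 420.  -217.6  260.5] psi 59.86 tilt z [-2.0e-04  1.2e-03 -1.0e+00] gap 88.0 F [-0.5 -0.7  0.8] M [-0.04 -0.05 -0.  ] q [-0.73 -0.01  1.9   0.    1.25 -0.2 ]
turn [-0.0007 -0.0009 -0.0025] shift [ 1.1 -0.  82.5]
```

View pics/s1.png

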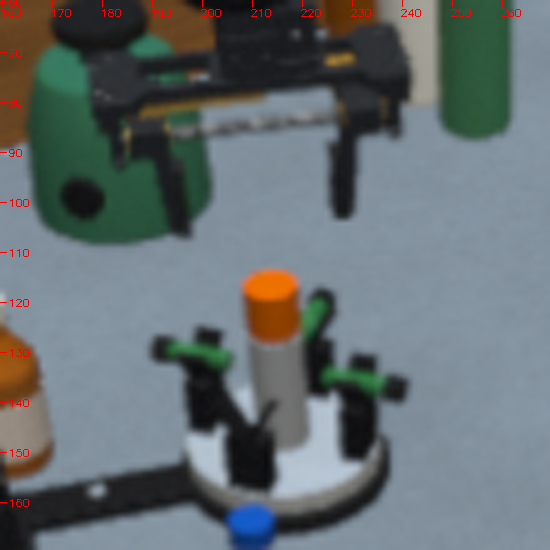

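View pics/t1.png

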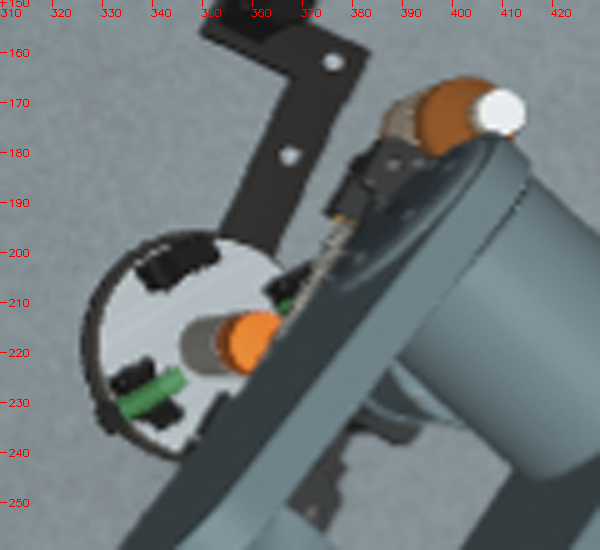

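Call:
step_arm(series=[[[0,0,0],[1,0,40],60],[[0,0,0],[1,0,82],60],[[0,0,0],[1,0,82],50],[[0,0,0],[1,0,82],42],[[0,0,0],[1,0,82],30],[[0,0,0],[1,0,82],30],[[0,0,0],[1,0,82],30],[[0,0,0],[1,0,82],30]], squeeze=15)

```text
t: 2.45
position: [419.3, -216.5, 179.9]
tool_rot: [-2.72, -1.567, 0.003]
wrist_force: [-10.6, 2.2, 9.8]
finger_gap: 35.5
```

```bash
python3 - <<'E'
from g import *
go(420.5,-216.5,178,3)
E
```

```text
t 2.45 pos [ 419.3 -216.5  179.9] psi 59.9 tilt z [-0.0034  0.0014 -1.    ] gap 35.5 F [-10.6   2.2   9.8] M [ 0.52  1.74 -0.04] q [-0.73  0.11  1.96 -0.    1.07 -0.2 ]
turn [-0.0031  0.0022  0.9931] shift [0.6 1.  1.9]
```

Call:
step_arm(series=[[[0,0,0],[0,-1,0],30],[[0,0,0],[0,-1,0],30],[[0,0,0],[0,-1,0],30]])

```text
t: 2.82
position: [419.1, -216.4, 180.1]
tool_rot: [-2.722, -1.568, 0.002]
wrist_force: [3.3, -2.8, -11.8]
finger_gap: 35.6
```

```bash
python3 - <<'E'
from g import *
go(419.3,-216.5,178,3)
E
```

```text
t 2.83 pos [ 419.1 -216.4  180.1] psi 59.89 tilt z [-1.2e-03  1.0e-04 -1.0e+00] gap 35.6 F [  3.3  -2.8 -11.8] M [-0.43 -0.55 -0.05] q [-0.73  0.11  1.96 -0.    1.07 -0.2 ]
turn [-8.000e-04  1.000e-03  9.929e-01] shift [-0.   0.3  2.1]
```

Call:
step_arm(series=[[[0,0,0.15],[0,0,0],30],[[0,0,0.3],[0,0,0],30],[[0,0,0.45],[0,0,0],30],[[0,0,0.6],[0,0,0],30],[[0,0,0.75],[0,0,0],30],[[0,0,0.9],[0,0,0],30],[[0,0,0.99],[0,0,0],30],[[0,0,0.99],[0,0,0],30],[[0,0,0.99],[0,0,0],30]])

```text
t: 3.95
position: [418.7, -215.8, 180.1]
tool_rot: [-3.139, -0.089, 0.003]
wrist_force: [-1.2, 4.4, -3.5]
finger_gap: 35.7
```

```bash
python3 - <<'E'
from g import *
go(419.3,-216.5,260,3)
for n in("scene","top"):
    c=env.read_camera(n); pickle.dump(c,open(n+"2.pkl","wb"))
crop(load("scene2"),145,85,255,195,5,"s2.png");crop(load("top2"),310,135,420,255,5,"t2.png")
E
```

```text
t 3.95 pos [ 418.7 -215.8  180.1] psi 3.26 tilt z [-0.0021  0.0014 -1.    ] gap 35.7 F [-1.2  4.4 -3.5] M [ 0.73  0.33 -0.05] q [-0.73  0.11  1.97 -0.    1.07  0.79]
turn [-0.0015  0.002   0.0046] shift [  0.4   0.6 -80. ]
```

View pics/s2.png

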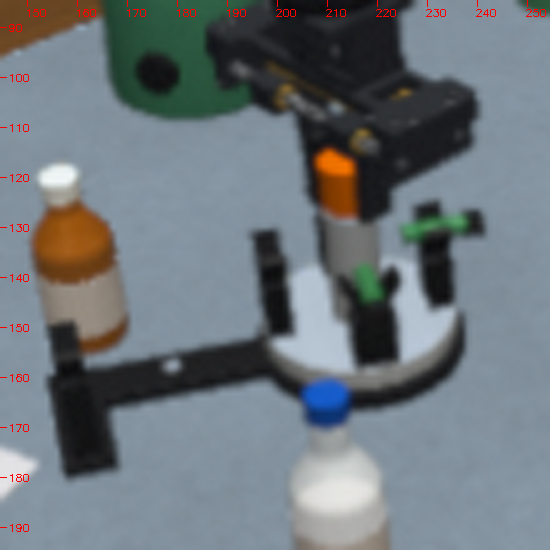

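View pics/t2.png

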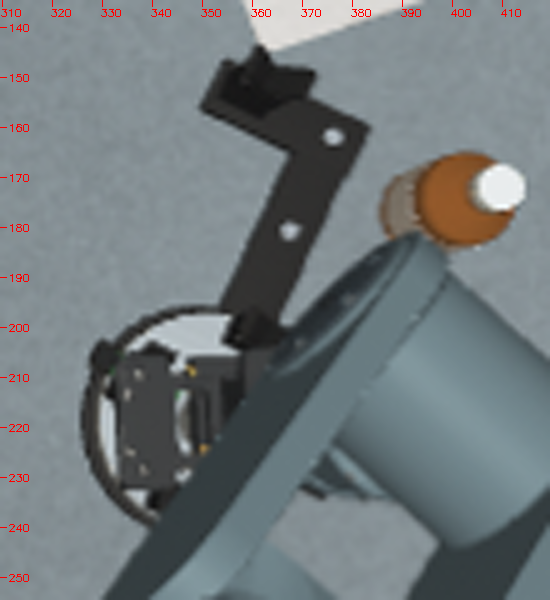

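Call:
step_arm(series=[[[0,0,0],[0,0,0],70],[[0,0,0],[0,0,0],70],[[0,0,0],[0,0,0],70],[[0,0,0],[0,0,-45],70],[[0,0,0],[0,0,-90],70],[[0,0,-0.17],[0,-40,-100],60],[[0,0,-0.34],[10,-90,-100],60],[[0,0,-0.51],[20,-140,-100],50],[[0,0,-0.68],[30,-190,-100],40],[[0,0,-0.85],[40,-240,-100],40]])

```text
t: 5.3
position: [445.7, 27.4, 280.9]
tool_rot: [-2.82, -1.383, -0.0]
wrist_force: [0.4, -0.1, 1.2]
finger_gap: 40.7
```

```bash
python3 - <<'E'
from g import *
go(508,254,220,159.1)
E
```

```text
t 5.3 pos [445.7  27.4 280.9] psi 52.24 tilt z [-3.e-04  9.e-04 -1.e+00] gap 40.7 F [ 0.4 -0.1  1.2] M [-0.04 -0.16 -0.03] q [-0.21 -0.09  1.94  0.    1.3   0.45]
turn [-1.0000e-04 -1.1000e-03 -1.8651e+00] shift [217.3 -89.5  61.1]
```

Call:
step_arm(series=[[[0,0,-0.17],[22,-9,0],40],[[0,0,-0.34],[44,-18,0],40],[[0,0,-0.51],[65,-27,0],40],[[0,0,-0.68],[87,-36,10],40],[[0,0,-0.85],[109,-45,20],40],[[0,0,-1.02],[130,-54,30],40],[[0,0,-1.19],[152,-63,40],40],[[0,0,-1.36],[174,-72,50],40],[[0,0,-1.53],[196,-81,61],40],[[0,0,-1.7],[217,-89.5,61],40]])

```text
t: 6.55
position: [507.8, 254.5, 219.2]
tool_rot: [-0.813, -3.033, -0.0]
wrist_force: [-0.5, -0.4, 0.5]
finger_gap: 40.0
```

```bash
python3 - <<'E'
from g import *
go(508,254,120,159.1)
for n in("scene","top"):
    c=env.read_camera(n); pickle.dump(c,open(n+"3.pkl","wb"))
crop(load("scene3"),145,95,255,205,5,"s3.png");crop(load("top3"),310,135,420,255,5,"t3.png")
crop(load("top3"),150,110,270,230,5,"t3b.png")
crop(load("scene3"),225,170,360,290,5,"s3b.png")
E
```

```text
t 6.55 pos [507.8 254.5 219.2] psi 149.97 tilt z [-1.3e-03  5.0e-04 -1.0e+00] gap 40.0 F [-0.5 -0.4  0.5] M [-0.   -0.14  0.06] q [ 0.26  0.25  1.7   0.    1.19 -0.79]
turn [-1.000e-04 -1.400e-03 -1.593e-01] shift [-0.6 -0.3 99.2]
```

View pics/t3.png

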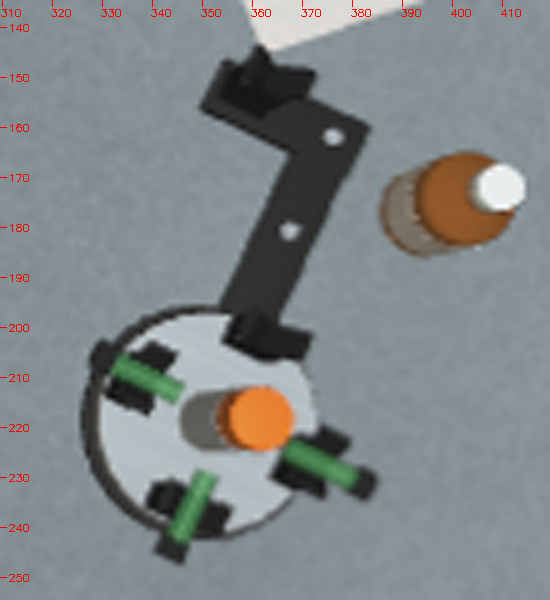

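View pics/t3b.png

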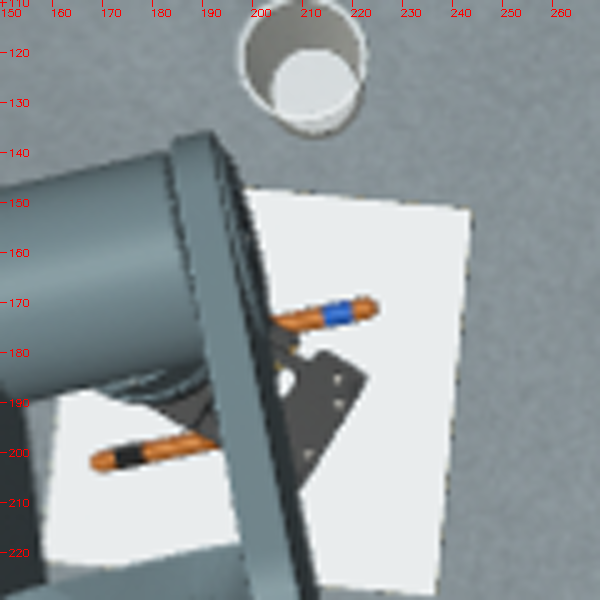

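View pics/s3b.png

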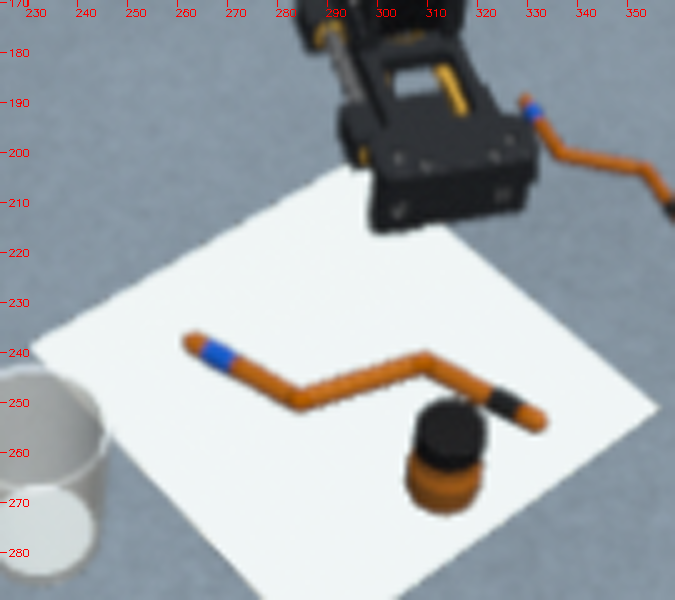

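View pics/s3.png

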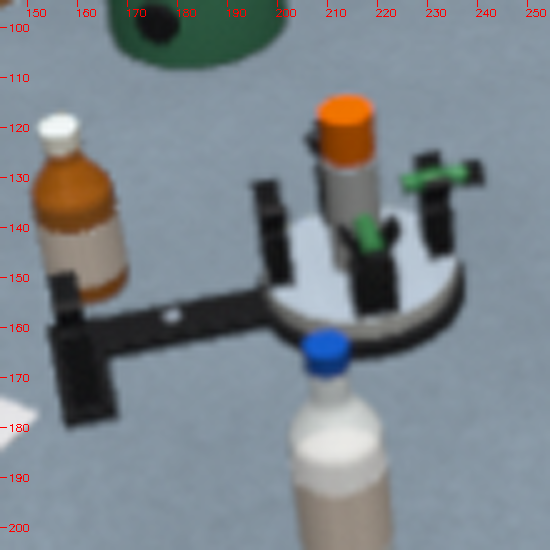

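```bash
python3 - <<'E'
from h import *
np.set_printoptions(precision=2,suppress=True)
for name,x0,y0,x1,y1 in (("top0",315,190,395,255),("top3",320,190,400,255),("scene3",185,95,255,165)):
    c=load(name); px=c["pixels"].astype(int)
    m=((px[...,1]-px[...,0])>25)&((px[...,1]-px[...,2])>15); M=np.zeros(m.shape,np.uint8); M[y0:y1,x0:x1]=m[y0:y1,x0:x1]
    n,l,st,ce=cv2.connectedComponentsWithStats(M)
    for i in range(1,n):
        if st[i,4]<15: continue
        uv=np.argwhere(l==i)[:,::-1]; X=atz(c,uv,88)[:,:2]
        w,V=np.linalg.eigh(np.cov(X.T)); d=V[:,1]; mean=X.mean(0)
        if d@(mean-[419,-216])<0:d=-d
        print(name,st[i,4],mean,"pca",np.degrees(np.arctan2(d[1],d[0])),"radial",np.degrees(np.arctan2(*(mean-[419,-216])[::-1])))
# dark bar edges by fit: in top3 find dark pixels of bar
c=load("top3");px=c["pixels"].astype(int)
P=atz(c,np.argwhere(px.max(2)<75)[:,::-1],12)[:,:2]
for yaw in (-24.9,):
    a=np.radians(yaw);R=np.array([[np.cos(a),-np.sin(a)],[np.sin(a),np.cos(a)]]); Q=(P-[419,-216])@R
    b=[]
    for lo in range(70,160,5):
        k=Q[(Q[:,0]>lo)&(Q[:,0]<lo+5)&(np.abs(Q[:,1])<90)]
        if len(k): b.append((lo+2.5,k[:,1].min(),k[:,1].max(),k[:,1].mean(),len(k)))
    b=np.array(b); print(b)
E
```

```text
top0 71 [ 447.31 -263.18] pca -57.87604585309664 radial -59.03402408271048
top0 72 [ 389.53 -169.82] pca 121.54827794253245 radial 122.54862622736398
top0 72 [ 370.42 -244.51] pca -147.1345486927796 radial -149.59530501516258
top3 66 [ 440.77 -166.16] pca 65.07097817482484 radial 66.40490789071443
top3 74 [ 393.95 -266.63] pca -114.75473055904914 radial -116.31929388685347
top3 72 [ 367.64 -192.3 ] pca 155.0758610178859 radial 155.2269523664743
scene3 170 [ 360.15 -444.46] pca -134.7562471471656 radial -104.44646044179211
scene3 46 [ 371.06 -191.83] pca 155.64447680792082 radial 153.24126708056724
scene3 35 [ 443.42 -169.78] pca 63.77996218855388 radial 62.15042245862977
[[ 72.5  -38.26  18.87 -11.8   29.  ]
 [ 77.5  -32.94  18.72   0.6   22.  ]
 [ 82.5  -15.48  17.26   0.56  20.  ]
 [ 87.5  -14.19  18.56   2.75  16.  ]
 [ 92.5  -15.65  18.41   0.87  21.  ]
 [ 97.5  -15.82  18.25   1.67  16.  ]
 [102.5  -14.52  16.8    1.13  20.  ]
 [107.5  -15.99  18.1   -0.1   19.  ]
 [112.5  -13.4   17.95   3.34  17.  ]
 [117.5  -14.86  19.25   2.31  21.  ]
 [122.5  -15.02  19.1    1.99  15.  ]
 [127.5  -15.19  18.95   2.6   14.  ]
 [132.5  -13.89  17.49   1.74  11.  ]
 [137.5  -15.35  18.8    2.38  18.  ]
 [142.5  -15.52  18.65   2.06  21.  ]
 [147.5  -14.22  17.19   1.24  15.  ]
 [152.5  -14.38  19.81   3.21  21.  ]
 [157.5  -13.08  18.35   2.39  15.  ]]
```

```bash
python3 - <<'E'
from h import *
ax=np.array([419.3,-215.9])
V=np.array([[x,y,z] for x in(-9,9) for y,z in((-15,98),(0,71),(15,98))],float)
def pts(yaw,off,bias):
    a=np.radians(yaw);R=np.array([[np.cos(a),-np.sin(a)],[np.sin(a),np.cos(a)]])
    Q=V.copy(); Q[:,:2]=(V[:,:2]+off)@R.T+ax-bias; return Q
for n,b,(x0,y0,x1,y1),k in(("top3",[1.2,-.3],(340,135,385,170),14),("scene3",[-3,1.5],(140,140,190,185),12)):
    c=load(n); im0=cv2.resize(c["pixels"][y0:y1,x0:x1,::-1],None,fx=k,fy=k,interpolation=cv2.INTER_CUBIC)
    im0=np.clip(im0.astype(float)*2.2,0,255).astype(np.uint8)
    for yaw,col in((-24.9,(0,255,0)),(-23.9,(0,0,255))):
        uv=((proj(c,pts(yaw,[195,60],np.array(b)))-[x0,y0]+.5)*k).astype(int)
        for i,j in((0,1),(1,2),(3,4),(4,5),(0,3),(1,4),(2,5)): cv2.line(im0,uv[i],uv[j],col,1)
    cv2.imwrite(f"pics/ov_{n}.png",im0)
    # turret notch zoom
    (x0,y0,x1,y1)=(340,185,380,215) if n=="top3" else (180,125,215,155)
    im0=cv2.resize(c["pixels"][y0:y1,x0:x1,::-1],None,fx=k,fy=k,interpolation=cv2.INTER_CUBIC); im0=np.clip(im0.astype(float)*2.2,0,255).astype(np.uint8)
    for yaw,col in((-24.9,(0,255,0)),(-23.9,(0,0,255))):
        uv=((proj(c,pts(yaw,[55,0],np.array(b)))-[x0,y0]+.5)*k).astype(int)
        for i,j in((0,1),(1,2),(3,4),(4,5),(0,3),(1,4),(2,5)): cv2.line(im0,uv[i],uv[j],col,1)
    cv2.imwrite(f"pics/ovt_{n}.png",im0)
# screws centroid
for n,box in(("top3",[(370,157,382,167),(360,175,374,186)]),("scene3",[(173,152,185,163)])):
    c=load(n)
    for b in box:
        g=c["pixels"][b[1]:b[3],b[0]:b[2]].astype(float).mean(2); 
        g=np.where(g>110,g-60,0); yy,xx=np.mgrid[b[1]:b[3],b[0]:b[2]]; u=[(xx*g).sum()/g.sum(),(yy*g).sum()/g.sum()]
        print(n,u,atz(c,[u],12))
E
```

```text
top3 [np.float64(377.1795698924731), np.float64(160.7771505376344)] [[ 599.24794399 -300.26081662   12.        ]]
top3 [np.float64(365.1364902506964), np.float64(179.441504178273)] [[ 540.33922095 -263.06573269   12.        ]]
scene3 [np.float64(177.98746540778123), np.float64(153.7724238971187)] [[ 529.86786715 -292.25858335   12.        ]]
```

View pics/ov_top3.png

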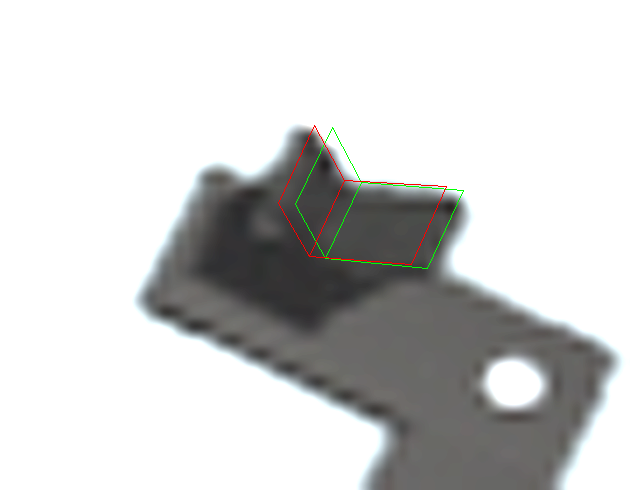

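View pics/ov_scene3.png

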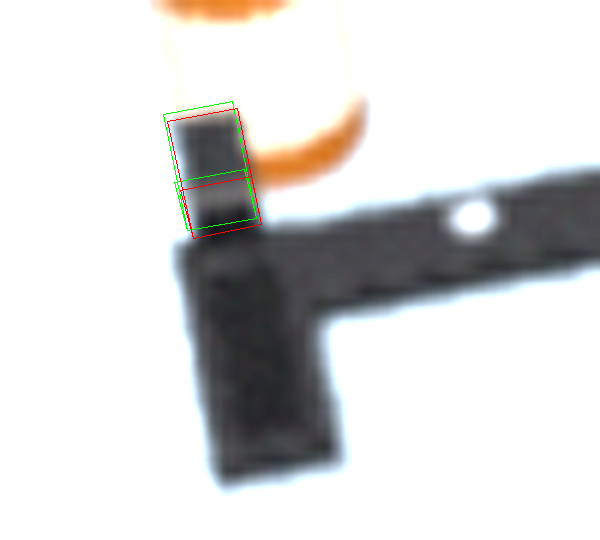

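View pics/ovt_top3.png

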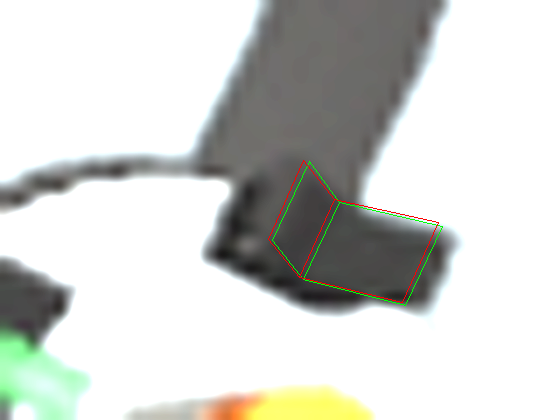

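View pics/ovt_scene3.png

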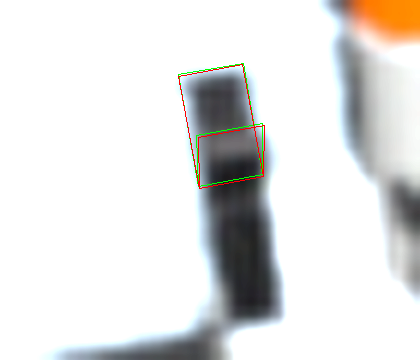

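```bash
python3 - <<'E'
from g import *
go(507.3,254.6,69.5,159.1)
E
```

```text
t 6.65 pos [508.3 255.3 220.1] psi 149.84 tilt z [ 5.0e-04  1.3e-03 -1.0e+00] gap 39.9 F [ 0.4 -0.3 -0.7] M [-0.   -0.14 -0.04] q [ 0.26  0.25  1.7   0.    1.19 -0.79]
turn [ 0.0014 -0.0002 -0.1616] shift [  0.5  -1.3 150.6]
```

Call:
step_arm(series=[[[0,0,-0.16],[0.3,-0.8,20],40],[[0,0,-0.16],[0.3,-0.8,60],40],[[0,0,-0.16],[0.3,-0.8,100],40],[[0,0,-0.16],[0.3,-0.8,130],40],[[0,0,-0.16],[0.3,-0.8,142],40],[[0,0,-0.16],[0.3,-0.8,146],40],[[0,0,-0.16],[0.3,-0.8,146],40]])

```text
t: 7.52
position: [508.5, 254.9, 75.1]
tool_rot: [0.573, 3.087, 0.003]
wrist_force: [0.5, -0.1, -0.4]
finger_gap: 40.0
```

```bash
python3 - <<'E'
from g import *
go(507.3,254.6,69.5,159.1)
for n in("scene","top"):
    c=env.read_camera(n); pickle.dump(c,open(n+"4.pkl","wb"))
go(507.3,254.6,69.5,159.1)
crop(load("scene4"),225,190,360,290,5,"s4b.png")
E
```

```text
t 7.53 pos [508.5 254.9  75.1] psi 158.97 tilt z [ 0.0021  0.0017 -1.    ] gap 40.0 F [ 0.5 -0.1 -0.4] M [ 0.02 -0.13  0.01] q [ 0.26  0.47  1.75  0.    0.91 -0.95]
turn [ 0.0024  0.0014 -0.0023] shift [ 1.  -0.8  5.6]
t 7.62 pos [508.6 255.1  75.4] psi 158.99 tilt z [ 0.0027  0.0019 -1.    ] gap 40.3 F [ 0.6  0.4 -0.5] M [ 0.02 -0.13 -0.02] q [ 0.26  0.47  1.75  0.    0.91 -0.95]
turn [ 0.0028  0.0019 -0.0019] shift [ 1.1 -1.   5.9]
```

View pics/s4b.png

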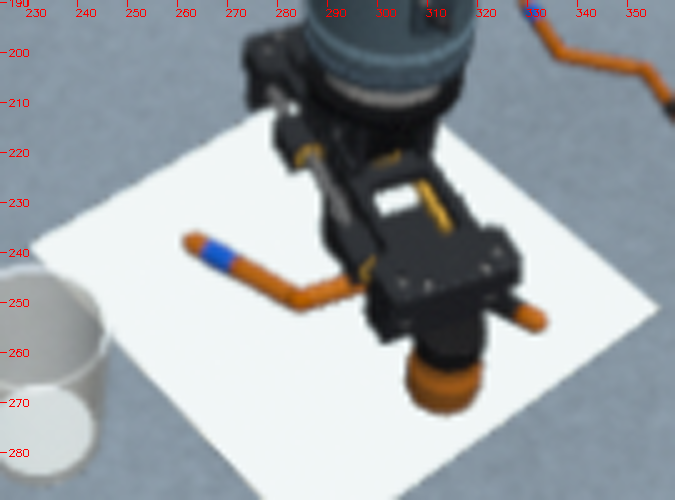

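Call:
step_arm(series=[[[0,0,0],[1,-0.8,3],40],[[0,0,0],[1,-0.8,5.5],40],[[0,0,0],[1,-0.8,5.5],30],[[0,0,0],[1,-0.8,5.5],22],[[0,0,0],[1,-0.8,5.5],16],[[0,0,0],[1,-0.8,5.5],8],[[0,0,0],[1,-0.8,5.5],8],[[0,0,0],[1,-0.8,5.5],8]], squeeze=12)

```text
t: 8.62
position: [507.4, 254.7, 69.9]
tool_rot: [0.572, 3.087, 0.004]
wrist_force: [0.4, -0.1, -0.8]
finger_gap: 13.7
```

```bash
python3 - <<'E'
from g import *
go(507.3,254.6,69.5,159.1)
E
```

```text
t 8.62 pos [507.4 254.7  69.9] psi 158.99 tilt z [ 0.0028  0.0019 -1.    ] gap 13.7 F [ 0.4 -0.1 -0.8] M [ 0.03 -0.12 -0.02] q [ 0.26  0.48  1.76  0.    0.9  -0.95]
turn [ 0.0028  0.0019 -0.0019] shift [ 0.1 -0.2  0.4]
```

Call:
step_arm(series=[[[0,0,0],[0,0,-2],8],[[0,0,0],[0,0,-15],8],[[0,0,0],[0,0,-40],8],[[0,0,0],[0,0,-75],8],[[0,0,0],[0,0,-115],8],[[0,0,0],[0,0,-155],8],[[0,0,0],[0,0,-190],8],[[0,0,0],[0,0,-200],8],[[0,0,0],[0,0,-200],8]], squeeze=18)

```text
t: 9.75
position: [506.8, 254.4, 270.2]
tool_rot: [0.572, 3.086, 0.004]
wrist_force: [-0.2, -0.0, -0.5]
finger_gap: 13.6
```

```bash
python3 - <<'E'
from g import *
go(545.7,-239.3,260,-24+56.3)
for n in("scene","top"):
    c=env.read_camera(n); pickle.dump(c,open(n+"5.pkl","wb"))
    cv2.imwrite(f"pics/{n}5.png",c["pixels"][:,:,::-1])
crop(load("scene5"),230,110,370,230,5,"s5.png")
E
```

```text
t 9.75 pos [506.8 254.4 270.2] psi 158.99 tilt z [ 0.0038  0.0022 -1.    ] gap 13.6 F [-0.2 -0.  -0.5] M [ 0.02 -0.14 -0.04] q [ 0.26  0.19  1.66  0.    1.28 -0.95]
turn [ 4.9000e-03 -2.2000e-03  2.2112e+00] shift [-213.2 -447.     9.3]
```

View pics/s5.png

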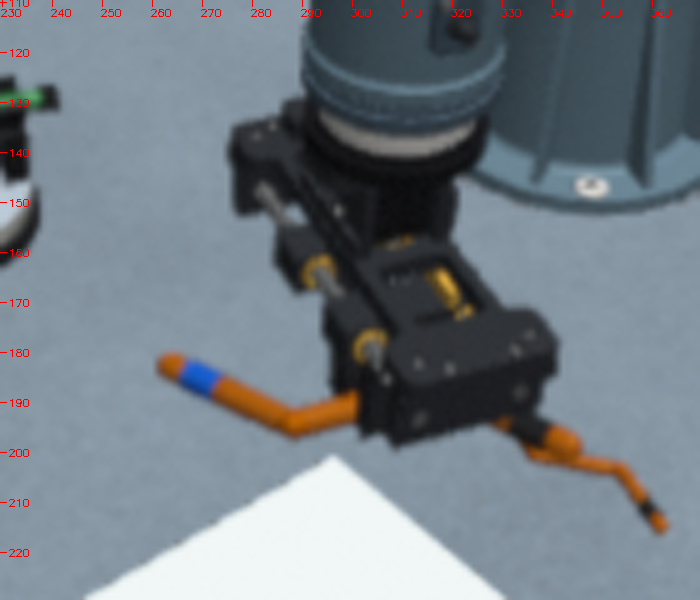

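View pics/top5.png

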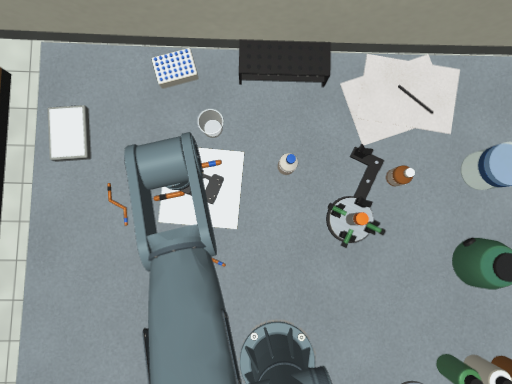

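Call:
step_arm(series=[[[0,0,0.06],[-6,-12,0],8],[[0,0,0.18],[-17,-36,0],8],[[0,0,0.31],[-30,-62,0],8],[[0,0,0.44],[-43,-89,0],8],[[0,0,0.57],[-55,-115,0],8],[[0,0,0.7],[-68,-142,0],8],[[0,0,0.83],[-81,-168,0],8],[[0,0,0.96],[-93,-195,0],8],[[0,0,1.06],[-103,-215,0],8],[[0,0,1.11],[-107,-224,0],8]])

```text
t: 11.1
position: [525.1, 5.0, 266.9]
tool_rot: [-2.119, -2.316, 0.0]
wrist_force: [0.4, -0.2, -0.3]
finger_gap: 13.3
```

```bash
python3 - <<'E'
from g import *
go(545.7,-239.3,250,-24+56.3)
E
```

```text
t 11.1 pos [525.1   5.  266.9] psi 95.09 tilt z [-0.0017  0.0015 -1.    ] gap 13.3 F [ 0.4 -0.2 -0.3] M [ 0.01 -0.11 -0.07] q [-0.22  0.11  1.77  0.    1.27 -0.31]
turn [-2.3000e-03 -6.0000e-04  1.0958e+00] shift [-245.2   -1.1   16.5]
```

Call:
step_arm(series=[[[0,0,0.06],[-12,0,0],8],[[0,0,0.18],[-36,0,0],8],[[0,0,0.31],[-65,0,0],8],[[0,0,0.44],[-95,0,0],8],[[0,0,0.57],[-125,0,0],8],[[0,0,0.7],[-155,0,2],8],[[0,0,0.83],[-185,-1,6],8],[[0,0,0.96],[-215,-1,10],8],[[0,0,1.06],[-238,-1,14],8],[[0,0,1.096],[-245,-1,16],8]])

```text
t: 12.35
position: [545.4, -239.9, 249.4]
tool_rot: [-3.016, -0.869, 0.003]
wrist_force: [-0.4, 0.4, -0.7]
finger_gap: 13.1
```

Call:
step_arm(series=[[[0,0,0],[0,0,0],8]])

```text
t: 12.48
position: [545.1, -239.5, 248.8]
tool_rot: [-3.014, -0.869, 0.004]
wrist_force: [-0.0, 0.0, -0.2]
finger_gap: 13.0
```

```bash
python3 - <<'E'
from g import *
go(545.7,-239.3,180,-24+56.3)
for n in("scene","top"):
    c=env.read_camera(n); pickle.dump(c,open(n+"6.pkl","wb"))
go(545.7,-239.3,180,-24+56.3)
crop(load("scene6"),130,60,260,180,5,"s6.png");crop(load("top6"),310,125,430,240,5,"t6.png")
E
```

```text
t 12.47 pos [ 545.1 -239.5  248.8] psi 32.16 tilt z [-0.004   0.0034 -1.    ] gap 13.0 F [-0.   0.  -0.2] M [-0.02 -0.05  0.  ] q [-0.61  0.28  1.6   0.    1.27  0.4 ]
turn [-0.005   0.0015 -0.0024] shift [ 0.7  0.5 68.8]
t 12.57 pos [ 545.2 -239.   249.1] psi 32.23 tilt z [-0.0036  0.0032 -1.    ] gap 13.5 F [-0.   0.1 -0.9] M [-0.02 -0.04  0.03] q [-0.61  0.28  1.6   0.    1.27  0.4 ]
turn [-0.0046  0.0014 -0.0013] shift [ 0.3  0.8 69.1]
```

View pics/s6.png

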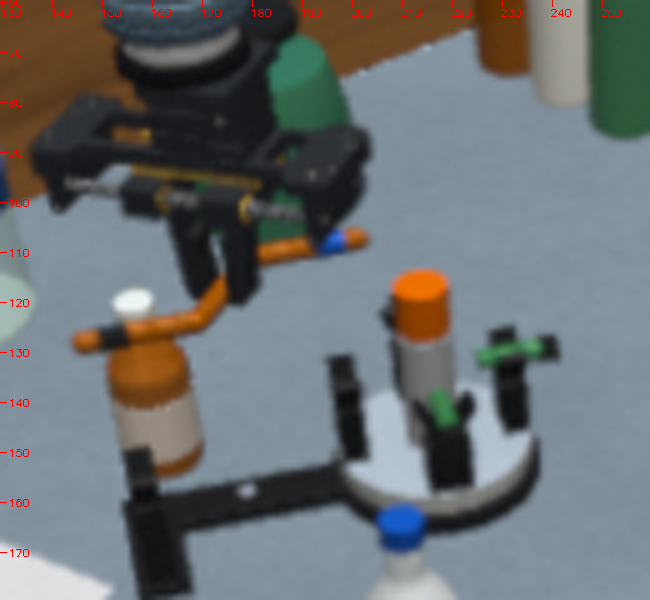

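View pics/t6.png

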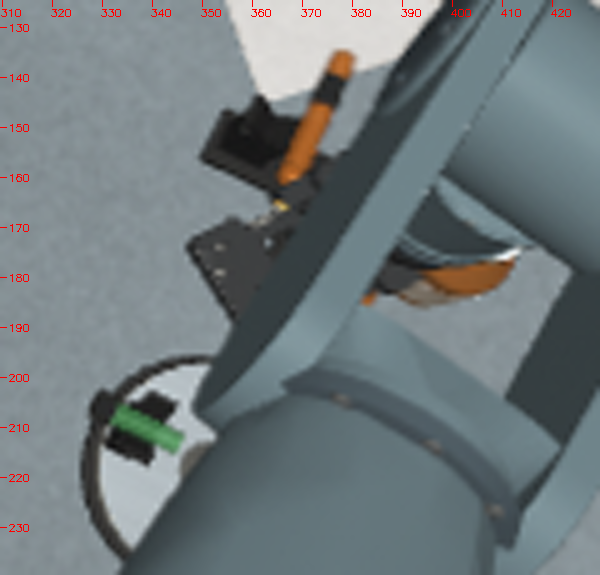

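```bash
python3 - <<'E'
from h import *
np.set_printoptions(precision=1,suppress=True)
t=load("top6");s=load("scene6")
print("tri black",tri(t,[(375.7,142.7)],s,[(152.3,126.5)]))
print("top black",atz(t,[(375.7,142.7)],189)+[1.2,-.3,0],"scene black/blue",atz(s,[(152.3,126.5),(195.9,107.9)],189)+[-3,1.5,0])
print("expected px top",proj(t,[[621.3-1.2,-240.1,189]]),"scene",proj(s,[[624.3,-241.9,189],[472,-240,189]]))
E
```

```text
tri black [[ 620.6 -242.6  188.6    1.8]]
top black [[ 620.9 -242.2  189. ]] scene black/blue [[ 618.3 -241.5  189. ]
 [ 464.6 -239.4  189. ]]
expected px top [[375.  142.5]] scene [[151.6 127. ]
 [194.9 108.5]]
```

Call:
step_arm(series=[[[0,0,0],[0.4,0.5,20],8],[[0,0,0],[0.4,0.5,45],8],[[0,0,0],[0.4,0.5,65],8],[[0,0,0],[0.4,0.5,78],8],[[0,0,0],[0.4,0.5,83],8],[[0,0,0],[0.4,0.5,83],8]])

```text
t: 13.32
position: [545.6, -239.0, 166.1]
tool_rot: [-3.014, -0.871, 0.004]
wrist_force: [-0.4, 0.5, -0.0]
finger_gap: 13.4
```

```bash
python3 - <<'E'
from g import *
for n in("scene","top"):
    c=env.read_camera(n); pickle.dump(c,open(n+"7.pkl","wb"))
go(545.7,-239.3,145,-24+56.3)
crop(load("scene7"),140,90,250,180,7,"s7.png");crop(load("top7"),310,125,400,240,5,"t7.png")
E
```

```text
t 13.43 pos [ 546.  -239.2  166.9] psi 32.23 tilt z [-0.0025  0.0024 -1.    ] gap 13.5 F [ 1.1 -0.2 -0.4] M [-0.06 -0.03  0.01] q [-0.61  0.38  1.65  0.    1.11  0.4 ]
turn [-0.0034  0.0008 -0.0013] shift [-0.2 -0.  21.9]
```

View pics/s7.png

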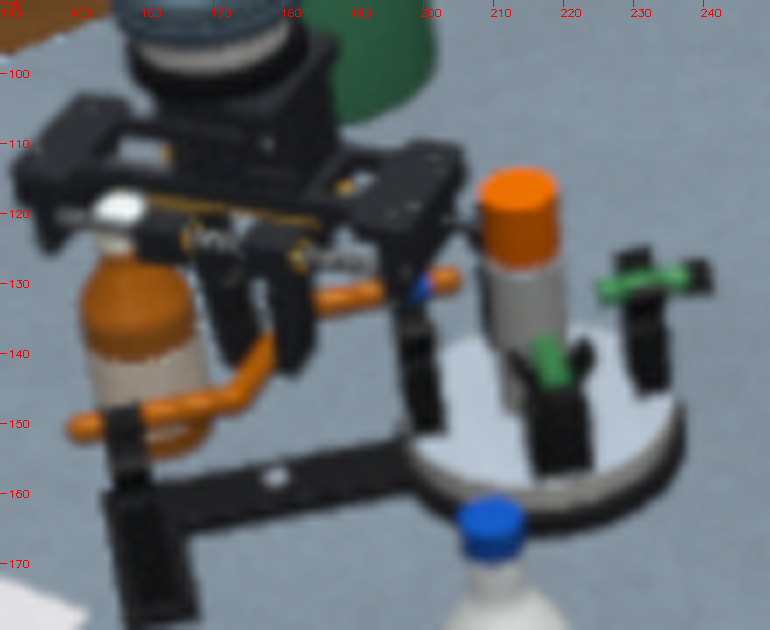

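View pics/t7.png

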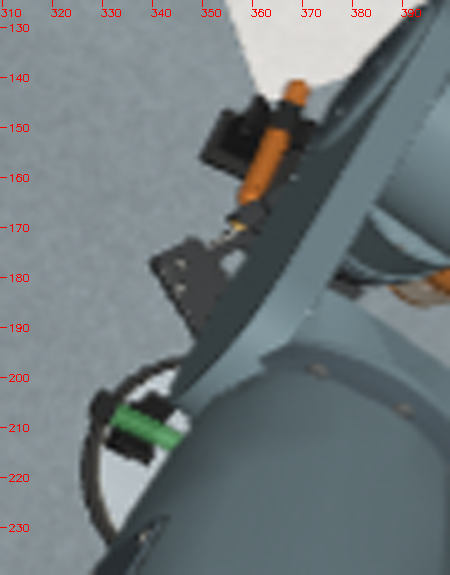

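```bash
python3 - <<'E'
from h import *
np.set_printoptions(precision=1,suppress=True)
t=load("top0");s=load("scene0");s7=load("scene7")
print("cam",ray(s,[(250,190)])[0],ray(t,[(250,190)])[0])
# cap top: top0 white cap at (410,172.5); scene (156.6,117.5)
print(tri(t,[(410,172.5)],s,[(156.4,118.5)]))
print(depthpt(t,[(410,172)]),depthpt(s,[(156,119)]),depthpt(s7,[(157,119),(145,117),(190,115),(200,115),(203,125)]))
E
```

```text
cam [1016.1  678.8  824.6] [ 392.9   97.7 1305.2]
[[ 550.8 -356.4  131.7    3.8]]
[[ 551.2 -356.6  128. ]] [[ 554.3 -356.6  131.6]] [[ 550.8 -356.9  129.9]
 [ 617.9 -289.5  198.5]
 [ 501.7 -223.6  185.8]
 [ 497.5 -172.6  207.7]
 [ 355.7 -392.5    0.9]]
```

Call:
step_arm(series=[[[0,0,0],[0,0,4],8],[[0,0,0],[0,0,8],8],[[0,0,0],[0,0,12],8],[[0,0,0],[0,0,15],8],[[0,0,0],[0,0,17],8],[[0,0,0],[0,0,17],8]])

```text
t: 14.18
position: [545.8, -239.1, 149.7]
tool_rot: [-3.015, -0.871, 0.003]
wrist_force: [-0.2, -0.8, -0.2]
finger_gap: 13.3
```

```bash
python3 - <<'E'
from g import *
go(545.7,-239.3,145,-24+56.3)
c=env.read_camera("scene"); pickle.dump(c,open("scene8.pkl","wb"))
go(545.7,-239.3,145,-24+56.3)
crop(load("scene8"),140,100,250,180,7,"s8.png")
E
```

```text
t 14.18 pos [ 545.8 -239.1  149.7] psi 32.23 tilt z [-0.0028  0.0026 -1.    ] gap 13.3 F [-0.2 -0.8 -0.2] M [-0.06  0.02  0.02] q [-0.61  0.4   1.66  0.    1.08  0.4 ]
turn [-0.0037  0.001  -0.0012] shift [-0.2  0.1  4.7]
t 14.22 pos [ 545.9 -239.2  149.8] psi 32.23 tilt z [-0.0026  0.0025 -1.    ] gap 13.4 F [ 0.1 -0.3 -0.8] M [-0.02 -0.04 -0.03] q [-0.61  0.4   1.66  0.    1.08  0.4 ]
turn [-0.0035  0.0009 -0.0013] shift [-0.2 -0.   4.8]
```

View pics/s8.png

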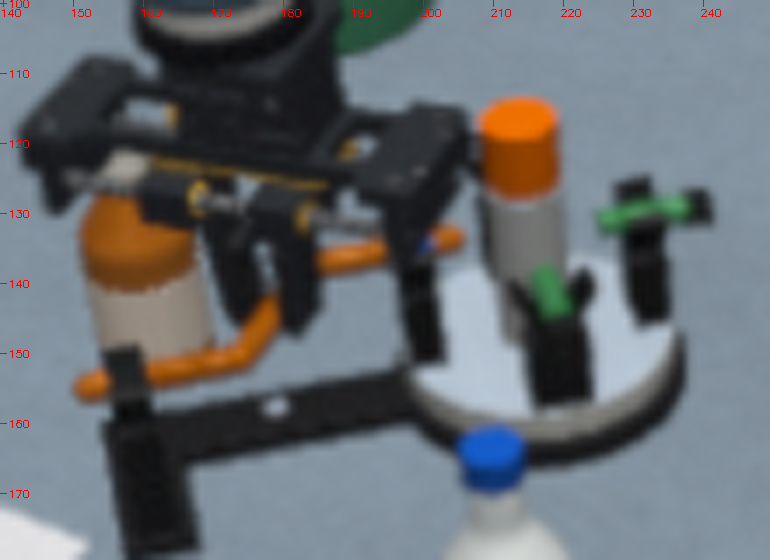

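Call:
step_arm(series=[[[0,0,0],[0,0,1],8],[[0,0,0],[0,0,2],8],[[0,0,0],[0,0,2.5],8],[[0,0,0],[0,0,2.5],8]])

```text
t: 14.72
position: [545.9, -239.2, 147.3]
tool_rot: [-3.015, -0.871, 0.003]
wrist_force: [-0.4, 0.5, -0.5]
finger_gap: 13.0
```

```bash
python3 - <<'E'
from g import *
go(545.7,-239.3,145,-24+56.3)
E
```

```text
t 14.72 pos [ 545.9 -239.2  147.3] psi 32.23 tilt z [-0.0027  0.0025 -1.    ] gap 13.0 F [-0.4  0.5 -0.5] M [-0.04 -0.03  0.  ] q [-0.61  0.41  1.66  0.    1.08  0.4 ]
turn [-0.0035  0.0009 -0.0012] shift [-0.2  0.   2.3]
```

Call:
step_arm(series=[[[0,0,0],[0,0,0.7],8],[[0,0,0],[0,0,1.4],8],[[0,0,0],[0,0,1.4],8]])

```text
t: 15.1
position: [545.9, -239.2, 145.8]
tool_rot: [-3.015, -0.871, 0.003]
wrist_force: [-0.9, -0.1, 0.3]
finger_gap: 13.1
```

```bash
python3 - <<'E'
from g import *
go(545.7,-239.3,145,-24+56.3)
E
```

```text
t 15.1 pos [ 545.9 -239.2  145.8] psi 32.23 tilt z [-0.0027  0.0025 -1.    ] gap 13.1 F [-0.9 -0.1  0.3] M [-0.02 -0.03 -0.01] q [-0.61  0.41  1.66  0.    1.07  0.4 ]
turn [-0.0036  0.0009 -0.0013] shift [-0.2  0.   0.8]
```

Call:
step_arm(series=[[[0,0,0],[0,0,0.6],8],[[0,0,0],[0,0,0.6],14],[[0,0,0],[0,0,0.6],16],[[0,0,0],[0,0,0.6],20],[[0,0,0],[0,0,0.6],30],[[0,0,0],[0,0,0.6],40],[[0,0,0],[0,0,0.6],40]], squeeze=5)

```text
t: 15.98
position: [545.9, -239.2, 145.3]
tool_rot: [-3.015, -0.871, 0.003]
wrist_force: [0.1, -0.8, -0.3]
finger_gap: 39.8
```

```bash
python3 - <<'E'
from g import *
go(545.7,-239.3,260,-24+56.3)
c=env.read_camera("scene"); pickle.dump(c,open("scene9.pkl","wb"))
crop(load("scene9"),140,100,250,180,7,"s9.png")
E
```

```text
t 15.97 pos [ 545.9 -239.2  145.3] psi 32.23 tilt z [-0.0027  0.0025 -1.    ] gap 39.8 F [ 0.1 -0.8 -0.3] M [ 0.   -0.03  0.04] q [-0.61  0.41  1.66  0.    1.07  0.4 ]
turn [-0.0035  0.0009 -0.0013] shift [  -0.3   -0.4 -114.7]
```

View pics/s9.png

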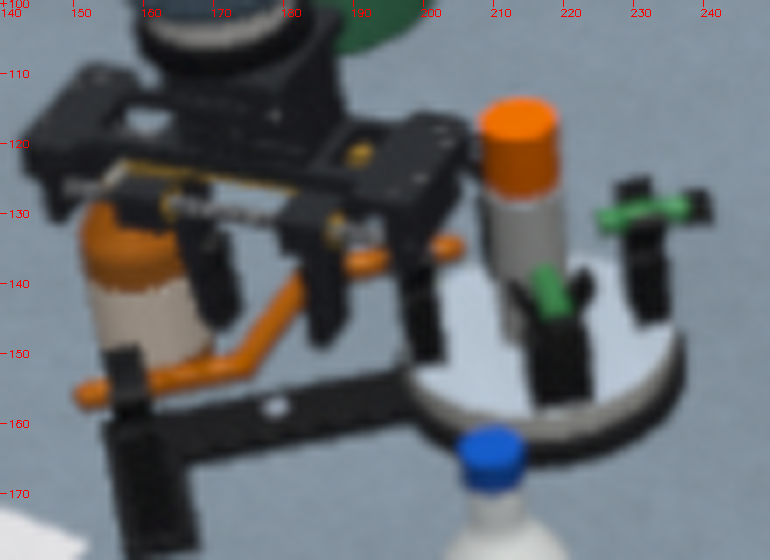

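Released and resting in both notches. I'll rise straight up, move the arm aside towards the mat, and look again.

Call:
step_arm(series=[[[0,0,0],[0,0,-8],40],[[0,0,0],[0,0,-30],40],[[0,0,0],[0,0,-60],40],[[0,0,0],[0,0,-95],40],[[0,0,0],[0,0,-125],40],[[0,0,0],[20,-35,-130],40],[[0,0,0],[45,-80,-130],40],[[0,0,0],[75,-130,-130],40],[[0,0,0],[100,-180,-130],40],[[0,0,0],[120,-220,-130],40]])

```text
t: 17.27
position: [530.0, 12.7, 276.7]
tool_rot: [-3.015, -0.872, 0.001]
wrist_force: [1.1, -0.4, 0.6]
finger_gap: 39.9
```

```bash
python3 - <<'E'
from g import *
go(420,150,280,60)
E
```

```text
t 17.27 pos [530.   12.7 276.7] psi 32.27 tilt z [-0.0017  0.0025 -1.    ] gap 39.9 F [ 1.1 -0.4  0.6] M [-0.04 -0.05 -0.  ] q [-0.2   0.11  1.75  0.    1.29  0.81]
turn [-0.003  -0.0007 -0.4839] shift [ -19.7 -174.9   -2.7]
```

Call:
step_arm(series=[[[0,0,0],[-5,-40,0],40],[[0,0,0],[-10,-90,0],40],[[0,0,0],[-15,-140,0],40],[[0,0,0],[-20,-175,0],40],[[0,0,0],[-20,-175,0],40],[[0,0,0],[-20,-175,0],40]])

```text
t: 18.02
position: [420.3, 149.7, 277.9]
tool_rot: [-3.016, -0.873, -0.001]
wrist_force: [0.8, -0.4, 0.1]
finger_gap: 40.0
```

```bash
python3 - <<'E'
from g import *
for n in("scene","top"):
    c=env.read_camera(n); pickle.dump(c,open(n+"10.pkl","wb")); cv2.imwrite(f"pics/{n}10.png",c["pixels"][:,:,::-1])
crop(load("scene10"),140,100,250,180,7,"s10.png");crop(load("top10"),320,125,400,245,5,"t10.png")
E
```

```text
(no output)
```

View pics/s10.png

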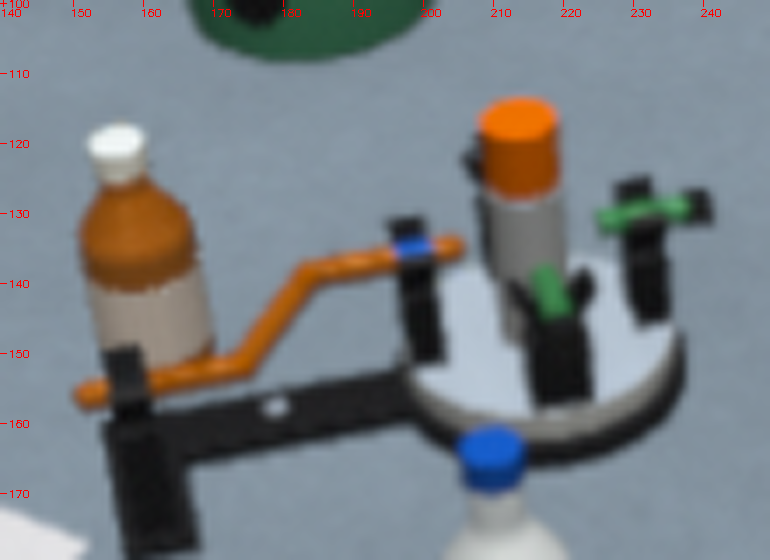

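View pics/t10.png

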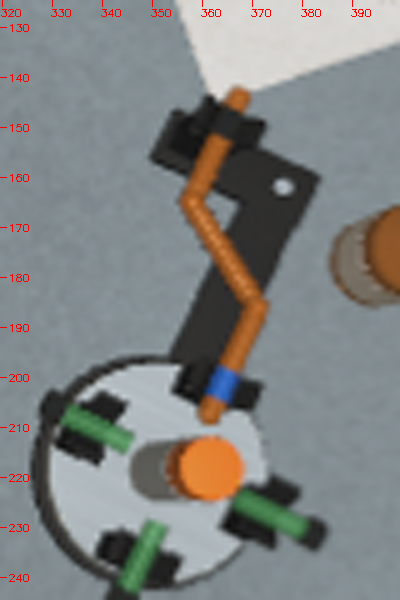

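View pics/top10.png

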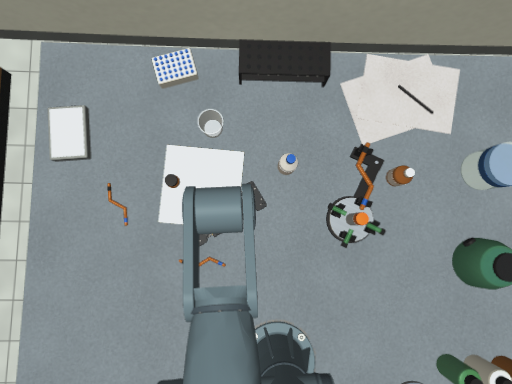

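```bash
python3 - <<'E'
from h import *
from scipy.optimize import least_squares
np.set_printoptions(precision=2,suppress=True)
t=load("top10");s=load("scene10")
A=np.array([(-88,-30),(-20,-30),(20,30),(88,30)],float)
def seg(X,p):
    c,si=np.cos(p[2]),np.sin(p[2]); L=A@np.array([[c,si],[-si,c]])+p[:2]; D=[]
    for a,b in zip(L[:-1],L[1:]):
        u=np.clip(((X-a)@(b-a))/((b-a)@(b-a)),0,1); D.append(np.linalg.norm(X-a-u[:,None]*(b-a),axis=1))
    return np.min(D,0)
for n,c,b in(("t",t,[1.2,-.3]),("s",s,[-3,1.5])):
    px=c["pixels"].astype(int); m=(px[...,0]-px[...,2])>60
    X=atz(c,np.argwhere(m)[:,::-1],85)[:,:2]+b; X=X[seg(X,[545.7,-239.3,np.radians(-24)])<14]
    f=least_squares(lambda p:seg(X,p),[545.7,-239.3,np.radians(-24)],loss='soft_l1'); print(n,len(X),f.x,np.degrees(f.x[2]))
# tops of tube: depth along it
for uv,c in(([(357,167),(363,176),(369,185),(366,142)],t),([(153,155),(172,151.5),(180,141),(188,136.5),(203,134)],s)):
    o,d=ray(c,uv); print([float(np.median(c["depth"][int(v)-0:int(v)+1,int(u)])) for u,v in uv],depthpt(c,uv))
print("tri tips", tri(t,[(320+238/5-.5,125+97/5-.5),(320+208/5-.5,125+410/5-.5)],s,[(140+85/7-.5,100+396/7-.5),(140+455/7-.5,100+246/7-.5)]))
px=t["pixels"].astype(int); m=((px[...,1]-px[...,0])>25)&((px[...,1]-px[...,2])>15);M=np.zeros(m.shape,np.uint8); M[190:250,320:400]=m[190:250,320:400]
n,l,st,ce=cv2.connectedComponentsWithStats(M)
for i in range(1,n):
    if st[i,4]<15: continue
    X=atz(t,np.argwhere(l==i)[:,::-1],88)[:,:2]; d=np.linalg.eigh(np.cov(X.T))[1][:,1]; print(np.degrees(np.arctan2(d[1],d[0]))%90-90)
E
```

```text
t 270 [ 544.86 -240.67   -0.42] -24.29177635902528
s 176 [ 543.24 -240.73   -0.42] -24.253177993838527
[1230.605712890625, 1234.2115478515625, 1229.1485595703125, 1328.8905029296875] [[ 566.76 -216.96   92.73]
 [ 541.64 -235.84   87.37]
 [ 515.51 -252.32   90.56]
 [ 658.91 -268.      3.48]]
[1194.408447265625, 1203.502197265625, 1242.9427490234375, 1422.0281982421875, 1274.28466796875] [[ 638.13 -245.42   90.72]
 [ 584.38 -221.16   90.25]
 [ 536.68 -248.81   92.1 ]
 [ 437.95 -371.66   -1.91]
 [ 457.13 -234.38   89.14]]
tri tips [[ 638.95 -250.25   83.6     4.74]
 [ 453.38 -230.87   86.57    0.87]]
-24.929021825175155
-24.116172976793507
-24.563091198591252
```

```bash
python3 - <<'E'
from plant import env
print(env.sense()["t"],env.sense()["joint_vel"].round(3)); print(env.sign_off())
E
```

```text
18.125 [-0.004  0.004  0.004  0.     0.002  0.002]
the job is handed in; nothing more can be done
None
```

I gripped the knob and turned the turret about 57° clockwise. I then lifted the amber tube by its middle piece, lowered it across the stand, let go and moved the arm clear. I handed the job in at t = 18.1 s; no verdict is reported.

| Last check (from the cameras) | Result |
|---|---|
| Turret direction | about -24.5°, from the green stubs (-24.1 to -24.9) |
| Stand direction | about -24 to -24.9° |
| Turret out of line | about 0.01–0.02 rad at most |
| Tube direction | -24.3° in both cameras |
| Tube centre | within about 3 mm of the planned seat centre |
| Tube height | top surface about 87–93 mm along its length, so the axis is near 85 mm and level |
| Wrist force while lowering and letting go | no reading above the sensor noise, about 1 N |

- **Bands:** The blue band sits in the turret's notch. The black band was not clearly visible against the black post, so I judged it from the tube's overall position.
- **Other objects:** The jar, both bottles and the beaker look unmoved in the final pictures.
- **Disagreements:** The two cameras differed by about 4–5 mm in absolute position, so I corrected both using where the gripper met the knob. My readings of the stand's direction differed by about 1°, within the tolerance.

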